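# Fetch a stain bottle from a dark box with bypass doors

## Robot

A 6-joint arm with a two-finger parallel gripper is mounted at the origin on a cart in front of the work surface, level with it; the furniture and walls round the work are solid. World frame = base frame: x ahead of the robot, y to its left, z up, the work surface at z = 0. Lengths are in m, angles in rad, forces in N, time in s.
With the tool pointing down it reaches from about 0.375 to 0.975 m from the base axis. Payload 3.8 kg.
Tool frame: the origin (TCP) lies where the fingers leave the gripper's body, on its centre line; the fingertips stand 73 mm ahead of it and the grasp point (between the pads) lies 54 mm ahead of it (nose_length is the distance from the TCP to the fingertips, in m); z points along the fingers, y is the line along which they close (so a half turn about z gives the same grasp; the last joint's range is limited). The gripper opens to 85 mm and grips with 20 to 120 N. Pads are 22 mm wide; open, the fingers measure 114 mm over their backs; the gripper's body (76 mm by 85 mm) begins 54 mm behind the grasp point. The pads swing forward as they close: fully open they stand 13 mm farther back than shut.
Start: joints at [1.199, 0.264, 1.604, -0, 1.274, -0.037], TCP at [0.222, 0.638, 0.304] pointing down, gripper open.
Joint ranges: [-2.63, 2.63], [-0.94, 2.18], [0.31, 2.57], [-1.31, 4.45], [0, 2.66], [-2.55, 2.55]. Speed limits (rad/s): [2.57, 2.57, 3.14, 3.14, 3.14, 3.14].

## Interface

Orientations are given as a rotation vector (axis times angle).
In Python, from workcell import read_state, read_camera, calibration, finish_job, look_for, cut_out, tip_of, nose_length gives the robot as it stands.
- The arm moves only by the tool step_arm, never from a script. Its argument "targets" is a list of rows, each a list of 3 entries, a list of its own where there are three numbers: the turn, a rotation vector about the tool's x, y, z in rad, then the shift along the tool's x, y, z in mm, then the finger opening in mm, from 0 to 85.4. In form: [[[ax, ay, az], [x, y, z], grip], ...]. A call has 1 to 5 rows; each row shifts and turns the commanded pose from where the row before left it, along the tool's axes as they then stand; what a row does not reach is not made up. A row lasts 1/12 s, in which the tool goes at most 41.7 mm and 7.16 degrees, less where a joint would pass 70% of its speed; a pose out of reach is approached as far as the arm can. A call with a gripper value outside its range is refused whole. The fingers move at their own pace and stop on an object; "grip_force" is the grip in N (left out, the last holds). Time passes only in rows, so rows that do not move let the fingers close. It gives the time, the measured TCP pose, the force, the opening and the grip force at its end, in the units of the state.
- read_state(): the state, without advancing time (a new reading comes with each control period).
- read_camera(name): name is "scene" or "side" or "wrist"; returns the picture (384x512x3 uint8, red, green, blue); there is no depth.
- calibration(name): a dict with "camera_matrix" (3x3 intrinsics, pixels), "R" (3x3) and "t" (3): a world point X has camera coordinates R X + t. Camera axes: x right, y down, z forward; pixel columns grow to the right and rows downward; lengths in m; the calibration is good to about 2 mm. A picture is of the moment at which its call begins: read the wrist's pose just before it. calibration takes no time and is no camera call; for the wrist camera it gives the pose at the moment of the call.
- finish_job(): hands the job in; it is judged then, once.
Trained networks look in the newest picture that a camera, given by its name, has taken for a name from the list of things; names that differ only in an ending like _2 or _b are one class to them, and where a whole thing is asked for, a point or a joint stands for the part that bears it (a point fixed in the world has none). Each returns a list of dicts, best first, with "score" (0 to 1); they miss things now and then, are a little off and sometimes report something else, mostly with a low value. They report only what shows in the picture. A call takes as long as a camera call.
- look_for(camera, query): "extent" ([left, top, right, bottom] in pixels, round what is visible of it).
- cut_out(camera, query): "region" (384x512 bool, what is visible of it) and "extent" ([left, top, right, bottom] in pixels, round what is visible of it).
- tip_of(camera, query): "at" ([row, column] in pixels: a listed point, or the origin of a listed thing).
The state is a dict: "time": time; "q": joint angles; "joint_vel": joint speeds; "joint_torque": joint torques, N m; "tool_pos": TCP position; "tcp_rot": TCP orientation; "wrist_force": force on the tool from outside, world axes, zero at the start; "torque": the same for the moment, N m; "width": opening from 0.0 (shut) to 1.0 (fully open); "grip_force": force on a finger pad.
Only numpy, scipy, OpenCV 4.12 (cv2) and the standard library are available. Lean on these libraries where they do the work, as an engineer would, in place of code of your own. Each camera call takes 0.05 s, during which the arm holds its last target. There are 200 camera calls.

## Task

The amber bottle with the white cap stands in the white dark-storage box, under one of its two sliding amber doors. Slide that door all the way past its neighbour, lift the bottle out, set it down upright in the blue tray without dropping it, and slide the door fully shut again. Keep the other door shut and leave the black-capped bottle where it stands.

Things in the scene. Friction and masses are not known exactly. Their poses are not given: they have to be found in the camera images.
- box: White storage box, fixed to the worktop, 200 mm (its x) by 440 mm (its y), rails 120 mm high. Origin: centre of its underside; x away from the robot, y to the left, z up. Inside floor 5 mm above the origin, inside walls at x = +-94, y = +-214 mm. A 35 mm high partition at y = 0 makes a left (+y) and a right (-y) bay, one bottle in each. Two see-through sliding amber doors close the top.
- left_door (a joint): Left door, on the upper track, in m: 0 = shut, 0.155 = fully open. Slides towards the box's -y, over the right door, and uncovers the left bay from y = 57 to 212 mm. Panel 180 (x) x 224 (y) x 6 mm, top face 112 mm above the box's origin; overlaps the other by 24 mm when both are shut. Stays where it is left; about 2 N of friction.
- right_door (a joint): Right door, on the lower track, in m: 0 = shut, 0.155 = fully open. Slides towards the box's +y, under the left door, and uncovers the right bay from y = -212 to -57 mm. Panel as the left one, top face 104 mm above the box's origin. Stays where it is left; about 2 N of friction.
- left_handle (a point): Centre of the top of the black upright handle of the left door: 14 mm (box x) by 24 mm (box y), 25 mm tall above its door. At x = 0, y = +190, z = 137 mm in the box frame when shut; moves with the door.
- right_handle (a point): Centre of the top of the black upright handle of the right door: 14 mm (box x) by 24 mm (box y), 33 mm tall above its door. At x = 0, y = -190, z = 137 mm in the box frame when shut; moves with the door, and stays 11 mm clear of the left door's edge when fully open.
- white_bottle_center (a point): Centre (half-way up) of the loose amber bottle with the white cap: 85 mm tall, body 48 mm across, cap 25 mm across on its top 17 mm, 70 to 140 g. At the start it stands upright in one bay, left or right.
- black_bottle_center (a point): Centre (half-way up) of the like amber bottle with the black cap; stands in the other bay and must stay.
- tray: Blue square tray, fixed to the worktop, 120 x 120 x 16 mm, open above, walls and floor 4 mm thick. Origin: centre of its underside.

How it is judged:
By the outcome, as a careful person would: the job done as asked, in the order asked, and still so for the second after the job is handed in, with the robot touching nothing.
It also fails if it takes over 72 s, if anything falls off the work surface, if the arm or the gripper's body presses on something with over 40 N, if the wrist force passes 120 N, or if a joint passes its speed limit or range.

## Working session

There is one attempt and no reset: what is moved stays moved. The work goes in short steps, Python scripts to look and compute and a tool call to move; the robot and the scene stay as the last step left them, time stands still between calls to the robot, and variables do not carry over. Pictures are saved under pics/ and viewed, at most 11 in all, crops included, and the job is handed in when it is done.

Besides the shell and the picture viewer there is one more tool, called after "Emit:" as a command line: name --argument value ..., lists and objects as JSON in quotes. step_arm: Moves the arm, as the interface text tells. Its arguments: {"type":"object","properties":{"targets":{"type":"array","items":{"type":"array"}},"grip_force":{"type":"number"}},"required":["targets"]}

```bash
mkdir -p pics; cat > h.py <<'E'
import numpy as np, cv2
from workcell import *
from scipy.optimize import least_squares
from scipy.spatial.transform import Rotation as Ro
def ray(c,rc):
    k=calibration(c);R=np.array(k["R"]);t=np.array(k["t"])
    d=R.T@np.linalg.solve(np.array(k["camera_matrix"]),[rc[1],rc[0],1.]);return -R.T@t,d/np.linalg.norm(d)
def atz(c,rc,z):
    o,d=ray(c,rc);return o+d*(z-o[2])/d[2]
def proj(c,X):
    k=calibration(c);p=np.array(k["R"])@np.array(X)+np.array(k["t"]);p=np.array(k["camera_matrix"])@p;return p[1]/p[2],p[0]/p[2]
def tri(obs):
    A=np.zeros((3,3));b=np.zeros(3)
    for c,rc in obs:
        o,d=ray(c,rc);P=np.eye(3)-np.outer(d,d);A+=P;b+=P@o
    X=np.linalg.solve(A,b)
    return X,[float(np.linalg.norm(np.cross(X-ray(c,rc)[0],ray(c,rc)[1]))) for c,rc in obs]
E
python3 - <<'E'
from h import *
s=read_state();print(s["tool_pos"],s["tcp_rot"],s["time"])
ims=[]
for c in ["scene","side","wrist"]:
    im=read_camera(c);cv2.imwrite(f"pics/{c}0.png",im[:,:,::-1])
    if c!="wrist":ims.append(im)
    for q in ["box","left_handle","right_handle","white_bottle_center","black_bottle_center","tray"]:
        r=tip_of(c,q)[:2]
        print(c,q,[(np.round(a["at"],1).tolist(),round(a["score"],2)) for a in r])
o=np.hstack(ims);cv2.imwrite("pics/a0.png",cv2.resize(o,(800,300),interpolation=cv2.INTER_AREA)[:,:,::-1])
E
```

```text
[0.22160571 0.6369888  0.30255501] [-0.52341583 -3.09723826  0.00343119] 0.0
scene box []
scene left_handle [([94.0, 290.8], 0.66)]
scene right_handle [([191.1, 238.2], 0.72)]
scene white_bottle_center []
scene black_bottle_center []
scene tray [([317.0, 182.0], 0.67)]
side box []
side left_handle [([129.2, 216.2], 0.58)]
side right_handle [([187.1, 250.7], 0.9)]
side white_bottle_center []
side black_bottle_center [([198.6, 241.2], 0.41)]
side tray [([287.9, 278.0], 0.87)]
wrist box []
wrist left_handle []
wrist right_handle []
wrist white_bottle_center []
wrist black_bottle_center []
wrist tray []
```

View pics/scene0.png

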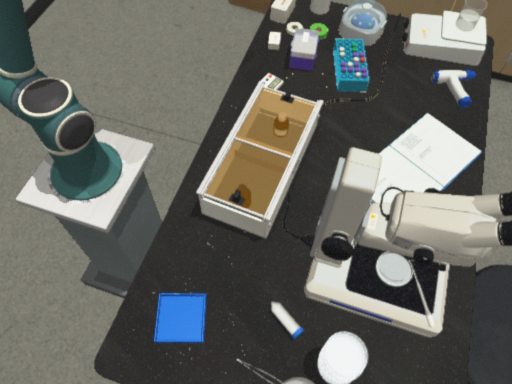

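View pics/side0.png

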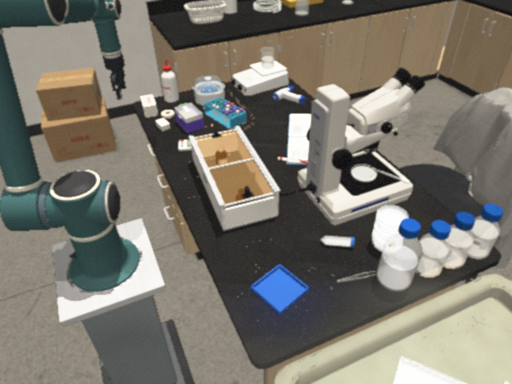

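The scene picture shows the box at about columns 200–322, rows 75–235. The left handle is near (97,287), the right handle near (195,240), a bottle in the left bay near (125,281), and the tray near (317,182). The cap colour needs a closer look.

```bash
cat > m.py <<'E'
from h import *
L,rL=tri([("scene",(94,290.8)),("side",(129.2,216.2))]);Rr,rR=tri([("scene",(191.1,238.2)),("side",(187.1,250.7))])
T,rT=tri([("scene",(317,182)),("side",(287.9,278))])
print(L,rL,Rr,rR,np.linalg.norm(L-Rr),T,rT)
for c,p,q in [("scene",(94,290.8),(191.1,238.2)),("side",(129.2,216.2),(187.1,250.7))]:
    a,b=atz(c,p,.137),atz(c,q,.137);print(c,a,b,np.linalg.norm(a-b))
for c,p in [("scene",(317,182)),("side",(287.9,278))]: print(atz(c,p,0))
E
python3 m.py; python3 - <<'E'
import cv2,numpy as np
a=cv2.imread("pics/scene0.png")[70:240,190:330];b=cv2.imread("pics/side0.png")[110:230,180:290]
a=cv2.resize(a,(400,486),interpolation=cv2.INTER_CUBIC);b=cv2.resize(b,(400,486),interpolation=cv2.INTER_CUBIC)
cv2.imwrite("pics/z.png",np.hstack([a,b]))
E
```

```text
[0.52629883 0.38005488 0.1319227 ] [0.005055441517581948, 0.005055441517581982] [ 0.49814979 -0.00684488  0.14010289] [0.004254461033620227, 0.004254461033620117] 0.38800865326720096 [ 0.45221    -0.31772868 -0.0010876 ] [0.003722075566687881, 0.0037220755666879687]
scene [0.53045536 0.36945942 0.137     ] [ 0.49468626 -0.00108832  0.137     ] 0.3722701368116355
side [0.5226664  0.37994393 0.137     ] [ 0.50097066 -0.00858038  0.137     ] 0.3891295946830087
[ 0.45491316 -0.32095186  0.        ]
[ 0.44997609 -0.31495706  0.        ]
```

View pics/z.png

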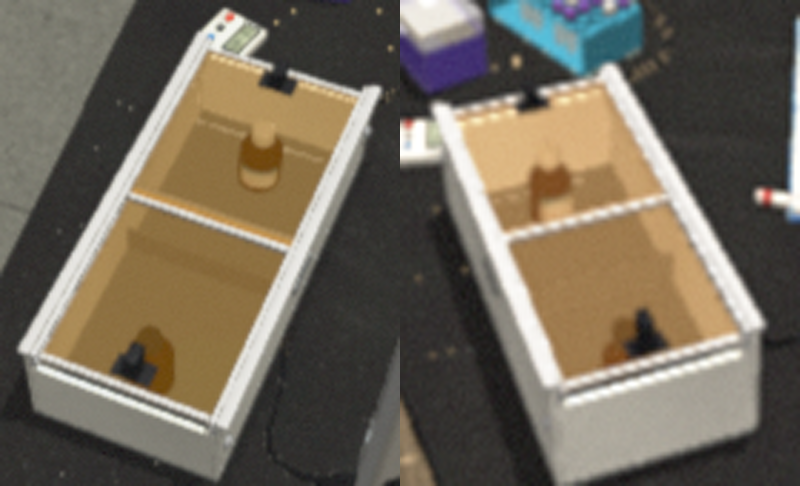

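The zoom shows a pale-capped bottle in the left bay (zoom pixel (262,150)) and a darker bottle behind the right handle. So the left door is the one to open. Next I'll fit the box pose.

```bash
cat > fit.py <<'E'
from h import *
P=[];
def add(c,X,col,row,w=1): P.append((c,np.array(X),row,col,w))
a,b=.1,.22
for X,col,row in [((-a,-b,.12),198.7,193.2),((a,-b,.12),264.6,218.8),((a,b,.12),320.2,102.2),((-a,b,.12),261.8,86.8),((0,.19,.137),290.8,94),((0,-.19,.137),238.2,191.1)]: add("scene",X,col,row)
for X,col,row in [((-a,b,.12),190.2,136.7),((a,b,.12),236.9,127.3),((a,-b,.12),278.2,190.2),((-a,-b,.12),222.6,206.3),((0,.19,.137),216.2,129.2),((0,-.19,.137),250.7,187.1)]: add("side",X,col,row)
def W(p,X): return Ro.from_euler("z",p[2]).apply(X)+[p[0],p[1],0]
def f(p): return np.concatenate([np.array(proj(c,W(p,X)))-[r,cl] for c,X,r,cl,w in P])
s=least_squares(f,[.51,.187,-.07],loss="soft_l1")
if __name__=="__main__":
    print(s.x,np.degrees(s.x[2]));print(f(s.x).reshape(-1,2).round(1).tolist())
    print(W(s.x,[0,.19,.137]))
    s0=read_state();k=calibration("wrist");R=np.array(k["R"]);print("cam in tool",Ro.from_rotvec(s0["tcp_rot"]).inv().apply(-R.T@np.array(k["t"])-s0["tool_pos"]));print(Ro.from_rotvec(s0["tcp_rot"]).as_matrix().round(3).tolist());print((Ro.from_rotvec(s0["tcp_rot"]).inv().as_matrix()@R.T).round(2).tolist(), k["camera_matrix"])
    for c in ["scene","side"]:
        for q in ["white_bottle_center","left_handle"]:
            print(c,q,[(np.round(r["extent"],1).tolist(),r["score"]) for r in look_for(c,q)[:2]])
E
python3 fit.py
```

```text
[ 0.50761429  0.18043361 -0.0721771 ] -4.135442928487725
[[-0.2, -1.0], [0.7, 3.6], [-2.2, 1.8], [-5.8, -1.2], [-0.9, -2.9], [2.4, -1.3], [-1.3, 0.5], [-1.7, 1.7], [-0.1, 2.2], [-1.6, -0.1], [1.3, 0.6], [0.7, -1.9]]
[0.52131604 0.36993892 0.137     ]
cam in tool [ 0.08365675  0.0007349  -0.06915718]
[[-0.944, 0.329, 0.0], [0.329, 0.944, -0.0], [-0.0, 0.0, -1.0]]
[[0.0, -0.94, -0.33], [1.0, 0.0, 0.0], [-0.0, -0.33, 0.94]] [[329.18947357   0.         253.78145939]
 [  0.         329.18947357 195.79457798]
 [  0.           0.           1.        ]]
scene white_bottle_center [([205.2, 139.8, 288.2, 219.6], 0.25)]
scene left_handle [([234.4, 83.7, 315.8, 159.5], 0.87), ([196.6, 84.6, 322.8, 238.5], 0.24)]
side white_bottle_center []
side left_handle [([196.6, 130.5, 253.4, 169.5], 0.84)]
```

Emit:
step_arm --targets '[[[0,0,0],[-33.5,-17.5,0],85],[[0,0,0],[-33.5,-17.5,0],85],[[0,0,0],[-33.5,-17.5,0],85],[[0,0,0],[-33.5,-17.5,0],85],[[0,0,0],[-33.5,-17.5,0],85]]'

```text
time: 1.67
tool_pos: [0.352, 0.4986, 0.304]
tcp_rot: [0.522, 3.098, 0.0]
wrist_force: [1.1, 0.3, 0.6]
width: 0.998
grip_force: 0.0
```

Emit:
step_arm --targets '[[[0,0,0],[-33.5,-17.5,0],85],[[0,0,0],[-33.5,-17.5,0],85],[[0,0,0],[-33.5,-17.5,0],85],[[0,0,0],[-33.5,-17.5,0],85],[[0,0,0],[-33.5,-17.5,0],85]]'

```text
time: 2.08
tool_pos: [0.4817, 0.3607, 0.3042]
tcp_rot: [0.523, 3.097, 0.001]
wrist_force: [1.2, 0.6, 0.9]
width: 0.996
grip_force: 0.0
```

Emit:
step_arm --targets '[[[0,0,-0.088],[0,0,0],40],[[0,0,-0.088],[0,0,0],40],[[0,0,-0.088],[0,0,0],40],[[0,0,0],[0,0,0],40],[[0,0,0],[0,0,0],40]]'

```text
time: 2.5
tool_pos: [0.4808, 0.3621, 0.3039]
tcp_rot: [0.115, 3.139, 0.0]
wrist_force: [0.7, 0.1, 0.3]
width: 0.468
grip_force: 0.0
```

```bash
python3 - <<'E'
from h import *
s=read_state();print(s["tool_pos"],s["width"],nose_length(),s["time"],s["wrist_force"]);print(Ro.from_rotvec(s["tcp_rot"]).as_matrix().round(3).tolist())
im=read_camera("wrist");cv2.imwrite("pics/w1.png",im[:,:,::-1])
for q in ["left_handle","white_bottle_center","black_bottle_center"]:
    r=tip_of("wrist",q)[:2]
    for a in r:print(q,np.round(a["at"],1),round(a["score"],2),atz("wrist",a["at"],.137 if "handle" in q else .0475))
    print([(np.round(a["extent"]).tolist(),a["score"]) for a in look_for("wrist",q)[:2]])
E
```

```text
Traceback (most recent call last):
TypeError: 'float' object is not callable
```

```bash
cat > look.py <<'E'
import sys
from h import *
s=read_state();print(s["tool_pos"],s["width"],s["time"],s["wrist_force"]);print(Ro.from_rotvec(s["tcp_rot"]).as_matrix().round(3).tolist())
im=read_camera("wrist");cv2.imwrite(f"pics/{sys.argv[1]}.png",im[:,:,::-1])
for q in sys.argv[2:]:
    for a in tip_of("wrist",q)[:2]:print(q,np.round(a["at"],1),round(a["score"],2),atz("wrist",a["at"],.137 if "handle" in q else .0475))
    print([(np.round(a["extent"]).tolist(),a["score"]) for a in look_for("wrist",q)[:2]])
E
python3 look.py w1 left_handle white_bottle_center black_bottle_center
```

```text
[0.48075409 0.36207646 0.30392747] 0.4682783877181129 2.5 [0.66426742 0.11721926 0.25347186]
[[-0.997, 0.073, 0.0], [0.073, 0.997, 0.0], [-0.0, 0.0, -1.0]]
[([16.0, 126.0, 300.0, 314.0], 0.97), ([1.0, 127.0, 59.0, 306.0], 0.25)]
[]
[([2.0, 102.0, 319.0, 331.0], 0.43)]
```

View pics/w1.png

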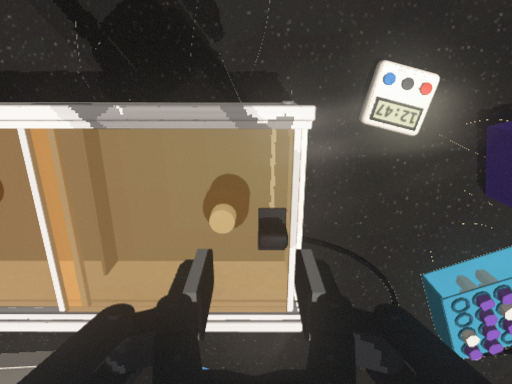

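The wrist picture shows the handle at columns 258–287, rows 208–249, with its top face at about rows 230–249. The pale bottle cap is at about (218,223) with the dark shoulder above it. The box's left end wall is at columns 288–312, and its -x rail is at rows 103–125.

```bash
python3 - <<'E'
from h import *
im=cv2.imread("pics/w1.png")
print("handle col 272, rows:",[(r,im[r,266:279].mean().round()) for r in range(204,254,2)])
print("handle row 240 cols:",[(c,im[236:244,c].mean().round()) for c in range(252,296,2)])
print("handle top",atz("wrist",(240,272.5),.137),atz("wrist",(240,258.5),.137),atz("wrist",(240,287),.137))
print("cap",atz("wrist",(219,223),.09), atz("wrist",(219,209.5),.09),atz("wrist",(219,236),.09))
print("rail inner far corner",atz("wrist",(109,314),.12))
for r in (.094,): pass
from fit import W,s
for X in [(0,.19,.137),(-.1,.22,.12),(.1,.22,.12)]: print(X,proj("wrist",W(s.x,X)),W(s.x,X))
E
```

```text
handle col 272, rows: [(204, np.float64(141.0)), (206, np.float64(140.0)), (208, np.float64(72.0)), (210, np.float64(69.0)), (212, np.float64(68.0)), (214, np.float64(68.0)), (216, np.float64(68.0)), (218, np.float64(46.0)), (220, np.float64(45.0)), (222, np.float64(44.0)), (224, np.float64(43.0)), (226, np.float64(42.0)), (228, np.float64(43.0)), (230, np.float64(43.0)), (232, np.float64(42.0)), (234, np.float64(48.0)), (236, np.float64(59.0)), (238, np.float64(66.0)), (240, np.float64(64.0)), (242, np.float64(63.0)), (244, np.float64(59.0)), (246, np.float64(57.0)), (248, np.float64(57.0)), (250, np.float64(107.0)), (252, np.float64(119.0))]
handle row 240 cols: [(252, np.float64(120.0)), (254, np.float64(120.0)), (256, np.float64(119.0)), (258, np.float64(63.0)), (260, np.float64(52.0)), (262, np.float64(60.0)), (264, np.float64(60.0)), (266, np.float64(60.0)), (268, np.float64(62.0)), (270, np.float64(62.0)), (272, np.float64(64.0)), (274, np.float64(64.0)), (276, np.float64(64.0)), (278, np.float64(64.0)), (280, np.float64(65.0)), (282, np.float64(64.0)), (284, np.float64(66.0)), (286, np.float64(55.0)), (288, np.float64(118.0)), (290, np.float64(199.0)), (292, np.float64(227.0)), (294, np.float64(228.0))]
handle top [0.51742176 0.3753366  0.137     ] [0.5166317  0.36421509 0.137     ] [0.51824012 0.38685636 0.137     ]
cap [0.51633414 0.33172118 0.09      ] [0.51544258 0.31915778 0.09      ] [0.51719275 0.34382029 0.09      ]
rail inner far corner [0.41991587 0.41229741 0.12      ]
(0, 0.19, 0.137) (np.float64(244.79867628024553), np.float64(266.0180158725511)) [0.52131604 0.36993892 0.137     ]
(-0.1, 0.22, 0.12) (np.float64(114.75225235727866), np.float64(307.0728370563779)) [0.42373984 0.40707225 0.12      ]
(0.1, 0.22, 0.12) (np.float64(330.77375896755996), np.float64(295.50158910322943)) [0.62321911 0.39264936 0.12      ]
```

Emit:
step_arm --targets '[[[0,0,0],[-18.5,8,0],44],[[0,0,0],[-18.5,8,0],44],[[0,0,0],[0,0,20],44],[[0,0,0],[0,0,0],44],[[0,0,0],[0,0,0],44]]'

```text
time: 3.27
tool_pos: [0.5178, 0.375, 0.2821]
tcp_rot: [-0.111, -3.136, 0.004]
wrist_force: [-0.3, -0.4, -0.4]
width: 0.516
grip_force: 0.0
```

```bash
python3 look.py w2 left_handle; python3 - <<'E'
import cv2,numpy as np
from h import *
print(nose_length)
for X in [(.519,.3755,.137),(.5177,.3635,.137),(.520,.3875,.137)]: print(proj("wrist",X))
E
```

```text
[0.51775905 0.37497894 0.28212183] 0.5161429071064163 3.2667 [-0.29132502 -0.35183846 -0.40303213]
[[-0.997, 0.071, -0.004], [0.071, 0.997, -0.002], [0.003, -0.003, -1.0]]
left_handle [212.1 253.9] 0.82 [0.52219027 0.37582853 0.137     ]
[([0.0, 79.0, 285.0, 294.0], 0.83)]
0.0726
(np.float64(207.25860648206427), np.float64(252.7722197429545))
(np.float64(206.66389873837448), np.float64(235.66519552707098))
(np.float64(207.45716597258377), np.float64(269.83204057300213))
```

View pics/w2.png

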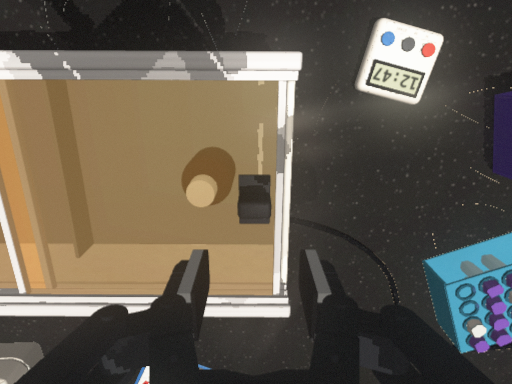

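The handle top is at about (213,255), which agrees with the network. It lies at about (0.521, 0.376), so I'm going down onto it.

Emit:
step_arm --targets '[[[0,0,0],[-3,1,20],44],[[0,0,0],[0,0,22],44],[[0,0,0],[0,0,22],44],[[0,0,0],[0,0,20],44],[[0,0,0],[0,0,0],44]]'

```text
time: 3.83
tool_pos: [0.5194, 0.3748, 0.1959]
tcp_rot: [-0.111, -3.134, 0.007]
wrist_force: [-0.6, -0.9, -1.2]
width: 0.513
grip_force: 0.0
```

Emit:
step_arm --grip_force 30 --targets '[[[0,0,0],[0,0,0],44],[[0,0,0],[0,0,0],15],[[0,0,0],[0,0,0],15],[[0,0,0],[0,0,0],15],[[0,0,0],[0,0,0],15]]'

```text
time: 4.25
tool_pos: [0.5225, 0.3748, 0.2025]
tcp_rot: [0.11, 3.138, -0.004]
wrist_force: [-0.7, -7.5, 3.3]
width: 0.269
grip_force: 30.1
```

Emit:
step_arm --targets '[[[0,0,0],[0,-4,0],15],[[0,0,0],[0,-10,0],15],[[0,0,0],[0,-14,0],15],[[0,0,0],[0,-16,0],15],[[0,0,0],[0,-16,0],15]]'

```text
time: 4.67
tool_pos: [0.5181, 0.3168, 0.2025]
tcp_rot: [0.111, 3.137, 0.005]
wrist_force: [-2.2, 3.1, 5.4]
width: 0.266
grip_force: 30.5
```

Emit:
step_arm --targets '[[[0,0,0],[0,-16,0],15],[[0,0,0],[0,-16,0],15],[[0,0,0],[0,-16,0],15],[[0,0,0],[0,-14,0],15],[[0,0,0],[0,-10,0],15]]'

```text
time: 5.08
tool_pos: [0.5127, 0.2438, 0.2024]
tcp_rot: [0.112, 3.137, 0.003]
wrist_force: [-4.1, 3.8, 7.6]
width: 0.269
grip_force: 30.6
```

Emit:
step_arm --targets '[[[0,0,0],[0,-10,0],15],[[0,0,0],[0,-8,0],15],[[0,0,0],[0,-5,0],15],[[0,0,0],[0,-3,0],15],[[0,0,0],[0,0,0],15]]'

```text
time: 5.5
tool_pos: [0.5108, 0.2194, 0.2024]
tcp_rot: [0.114, 3.137, 0.007]
wrist_force: [-3.7, 7.3, 7.4]
width: 0.269
grip_force: 30.6
```

```bash
python3 - <<'E'
from h import *
s=read_state();print(s["tool_pos"],s["wrist_force"])
E
```

```text
[0.51083805 0.21940609 0.20241624] [-3.69894363  7.33838259  7.35174451]
```

Emit:
step_arm --targets '[[[0,0,0],[0,1,0],40],[[0,0,0],[0,0,0],40],[[0,0,0],[0,0,0],40],[[0,0,0],[0,0,-25],44],[[0,0,0],[0,0,-25],60]]'

```text
time: 5.92
tool_pos: [0.5091, 0.2184, 0.2479]
tcp_rot: [-0.111, -3.135, 0.004]
wrist_force: [0.2, -0.1, 0.1]
width: 0.646
grip_force: 0.0
```

Emit:
step_arm --targets '[[[0,0,0],[0,28,-25],64],[[0,0,0],[0,28,-10],64],[[0,0,0],[0,28,0],64],[[0,0,0],[0,28,0],64],[[0,0,0],[0,0,0],64]]'

```text
time: 6.33
tool_pos: [0.5189, 0.3351, 0.2852]
tcp_rot: [0.107, 3.138, 0.004]
wrist_force: [0.4, 0.3, 0.4]
width: 0.751
grip_force: 0.0
```

Emit:
step_arm --targets '[[[0,0,0],[0,0,0],64],[[0,0,0],[0,0,0],64]]'

```text
time: 6.5
tool_pos: [0.5184, 0.3307, 0.2841]
tcp_rot: [-0.11, -3.139, 0.003]
wrist_force: [-0.6, -0.1, -0.3]
width: 0.75
grip_force: 0.0
```

```bash
python3 look.py w3 white_bottle_center left_handle
```

```text
[0.51836632 0.33069341 0.28411685] 0.750031002465345 6.5 [-0.55512335 -0.10979585 -0.33783367]
[[-0.998, 0.07, -0.001], [0.07, 0.998, -0.002], [0.001, -0.002, -1.0]]
white_bottle_center [176.3 249.8] 0.95 [0.52105793 0.32658835 0.0475    ]
[([225.0, 139.0, 279.0, 200.0], 0.89)]
left_handle [203.4  97.3] 0.83 [0.50830456 0.22127456 0.137     ]
[([0.0, 70.0, 148.0, 290.0], 0.88)]
```

View pics/w3.png

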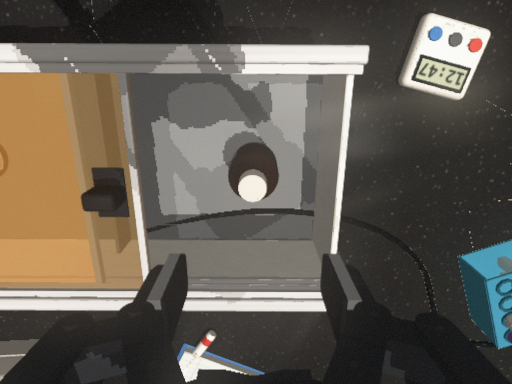

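The door is open with its handle at about (200,105). The white cap is at about (187,252), with the bottle body at columns 229–278. Both sit inside the uncovered opening.

```bash
python3 - <<'E'
from h import *
im=cv2.cvtColor(cv2.imread("pics/w3.png"),cv2.COLOR_BGR2GRAY)
m=(im[165:210,230:280]>170).astype(np.uint8);n,l,st,ce=cv2.connectedComponentsWithStats(m);i=1+np.argmax(st[1:,4])
print(st[i],ce[i]+[230,165])
cr=(ce[i]+[230,165])[::-1];X=atz("wrist",cr,.09);print("cap",X)
e=atz("wrist",(cr[0],cr[1]+st[i][2]/2),.09);print("diam",2*np.linalg.norm(e-X))
s=read_state();d=np.array([X[0],X[1],s["tool_pos"][2]])-s["tool_pos"];print(Ro.from_rotvec(s["tcp_rot"]).inv().apply(d)*1000)
E
```

```text
[  8  10  29  28 613] [251.96411093 188.0685155 ]
cap [0.51997188 0.32933967 0.09      ]
diam 0.024416094587894146
[-1.36351060e+00 -9.37919109e-01  1.37804388e-04]
```

Emit:
step_arm --targets '[[[0,0,0],[-1,-1,20],66],[[0,0,0],[0,0,28],66],[[0,0,0],[0,0,28],66],[[0,0,0],[0,0,28],66],[[0,0,0],[0,0,20],66]]'

```text
time: 7.17
tool_pos: [0.5187, 0.329, 0.1584]
tcp_rot: [-0.112, -3.138, 0.002]
wrist_force: [0.2, 0.1, -0.3]
width: 0.777
grip_force: 0.0
```

Emit:
step_arm --targets '[[[0,0,0],[0,0,18],66],[[0,0,0],[0,0,16],66],[[0,0,0],[0,0,14],66],[[0,0,0],[0,0,9],66],[[0,0,0],[0,0,0],66]]'

```text
time: 7.58
tool_pos: [0.5183, 0.3292, 0.1016]
tcp_rot: [-0.112, -3.136, 0.003]
wrist_force: [0.1, 0.5, -1.2]
width: 0.772
grip_force: 0.0
```

Emit:
step_arm --grip_force 30 --targets '[[[0,0,0],[0,0,0],40],[[0,0,0],[0,0,0],40],[[0,0,0],[0,0,0],40],[[0,0,0],[0,0,0],40],[[0,0,0],[0,0,0],40]]'

```text
time: 8.0
tool_pos: [0.5201, 0.3307, 0.1049]
tcp_rot: [0.111, 3.138, 0.002]
wrist_force: [-0.2, 1.0, 2.1]
width: 0.538
grip_force: 31.1
```

Emit:
step_arm --targets '[[[0,0,0],[0,0,-8],40],[[0,0,0],[0,0,-18],40],[[0,0,0],[0,0,-28],40],[[0,0,0],[0,0,-28],40],[[0,0,0],[0,0,-28],40]]'

```text
time: 8.42
tool_pos: [0.5191, 0.3302, 0.2152]
tcp_rot: [-0.111, -3.139, 0.001]
wrist_force: [0.2, 0.8, -0.7]
width: 0.538
grip_force: 31.0
```

Emit:
step_arm --targets '[[[0,0,0],[0,0,-28],40],[[0,0,0],[0,0,-24],40],[[0,0,0],[0,0,-14],40],[[0,0,0],[0,0,-6],40],[[0,0,0],[0,0,0],40]]'

```text
time: 8.83
tool_pos: [0.5201, 0.3307, 0.2878]
tcp_rot: [0.111, 3.137, 0.003]
wrist_force: [0.4, -0.3, -0.3]
width: 0.535
grip_force: 31.1
```

```bash
python3 - <<'E'
from h import *
s=read_state();print(s["tool_pos"],s["wrist_force"],s["width"])
T=[]
for c in ["scene","side"]:
    im=read_camera(c);cv2.imwrite(f"pics/{c}1.png",im[:,:,::-1])
    for q in ["white_bottle_center","tray"]:
        print(c,q,[(np.round(a["at"],1).tolist(),round(a["score"],2)) for a in tip_of(c,q)[:2]])
    # blue top rim corners
    m=cv2.inRange(cv2.cvtColor(im,cv2.COLOR_RGB2HSV),(100,150,80),(125,255,255));n,l,st,ce=cv2.connectedComponentsWithStats(m)
    for i in range(1,n):
        if st[i,4]>800:
            k,_=cv2.findContours((l==i).astype(np.uint8),0,1);r=cv2.minAreaRect(k[0]);ap=cv2.approxPolyDP(cv2.convexHull(k[0]),4,True)[:,0]
            print(ap.tolist()); P=np.array([atz(c,(p[1],p[0]),.016) for p in ap]);print(P.round(4).tolist(),P.mean(0))
E
```

```text
[0.52008927 0.33068812 0.28779983] [ 0.37890838 -0.27569797 -0.34560841] 0.5351488390531433
scene white_bottle_center [([77.0, 284.8], 0.71)]
scene tray [([319.4, 181.5], 0.94)]
[[205, 293], [203, 342], [154, 341], [159, 293]]
[[0.49, -0.2485, 0.016], [0.5305, -0.3632, 0.016], [0.4172, -0.3996, 0.016], [0.3784, -0.2869, 0.016]] [ 0.45404179 -0.32457241  0.016     ]
side white_bottle_center [([114.2, 221.1], 0.69)]
side tray [([288.6, 279.3], 0.67)]
[[280, 264], [308, 289], [278, 313], [251, 285]]
[[0.4896, -0.249, 0.016], [0.5208, -0.3652, 0.016], [0.4069, -0.3999, 0.016], [0.3777, -0.2833, 0.016]] [ 0.44876897 -0.32436424  0.016     ]
```

View pics/side1.png

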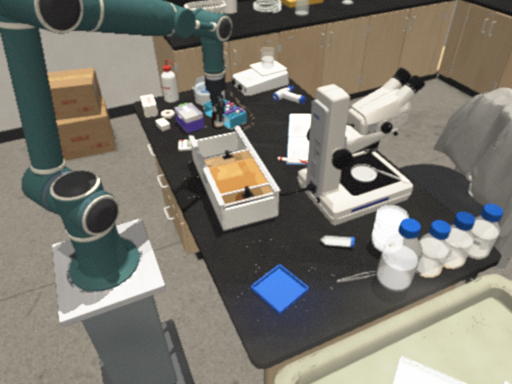

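The side picture shows the bottle held clear above the box at about (114,221), and the tray at (288,279), which puts it near (0.4515, -0.321). I'll check how close the microscope is to the path.

```bash
python3 - <<'E'
from h import *
for z in (.0,.1,.25,.35): print(z,atz("scene",(262,312),z).round(3),atz("scene",(155,345),z).round(3),atz("side",(100,312),z).round(3))
E
```

```text
0.0 [ 0.729 -0.07   0.   ] [0.737 0.307 0.   ] [1.125 0.645 0.   ]
0.1 [ 0.727 -0.113  0.1  ] [0.734 0.231 0.1  ] [1.023 0.483 0.1  ]
0.25 [ 0.723 -0.177  0.25 ] [0.729 0.116 0.25 ] [0.869 0.241 0.25 ]
0.35 [ 0.721 -0.22   0.35 ] [0.726 0.039 0.35 ] [0.767 0.08  0.35 ]
```

Microscope at x > 0.7, so the path is clear.

Emit:
step_arm --targets '[[[0,0,0],[0,-12,0],40],[[0,0,0],[1,-26,0],40],[[0,0,0],[1,-32,0],40],[[0,0,0],[1,-35,0],40],[[0,0,0],[1,-35,0],40]]'

```text
time: 9.55
tool_pos: [0.5048, 0.1891, 0.2851]
tcp_rot: [-0.109, -3.139, 0.001]
wrist_force: [0.3, 1.3, -1.2]
width: 0.538
grip_force: 31.1
```

Emit:
step_arm --targets '[[[0,0,0],[1,-35,0],40],[[0,0,0],[1,-35,0],40],[[0,0,0],[1,-35,0],40],[[0,0,0],[1,-35,0],40],[[0,0,0],[1,-35,0],40]]'

```text
time: 9.97
tool_pos: [0.4871, 0.0146, 0.2854]
tcp_rot: [-0.111, -3.139, 0.001]
wrist_force: [0.8, 0.1, -0.6]
width: 0.538
grip_force: 31.1
```

Emit:
step_arm --targets '[[[0,0,0],[1,-35,0],40],[[0,0,0],[1,-35,0],40],[[0,0,0],[1,-35,0],40],[[0,0,0],[1,-35,0],40],[[0,0,0],[1,-35,0],40]]'

```text
time: 10.38
tool_pos: [0.4695, -0.1595, 0.2855]
tcp_rot: [-0.112, -3.139, 0.0]
wrist_force: [0.5, -0.2, -0.8]
width: 0.537
grip_force: 31.1
```

Emit:
step_arm --targets '[[[0,0,0],[1,-35,0],40],[[0,0,0],[1,-35,0],40],[[0,0,0],[1,-35,0],40],[[0,0,0],[1,-22,0],40],[[0,0,0],[0,-10,0],40]]'

```text
time: 10.8
tool_pos: [0.4557, -0.297, 0.2854]
tcp_rot: [-0.116, -3.138, 0.001]
wrist_force: [-0.8, -0.2, -1.9]
width: 0.539
grip_force: 31.1
```

Emit:
step_arm --targets '[[[0,0,0],[0,0,0],40],[[0,0,0],[0,0,0],40]]'

```text
time: 10.97
tool_pos: [0.4566, -0.2937, 0.2853]
tcp_rot: [-0.113, -3.139, -0.002]
wrist_force: [-0.3, 1.2, -1.6]
width: 0.539
grip_force: 31.1
```

```bash
python3 - <<'E'
from h import *
s=read_state();print(s["tool_pos"],s["wrist_force"],s["width"],s["q"])
R=Ro.from_rotvec(s["tcp_rot"]);print(R.as_matrix().round(3).tolist())
im=read_camera("wrist");cv2.imwrite("pics/w4.png",im[:,:,::-1])
for a in tip_of("wrist","tray"): print(a["at"],a["score"],atz("wrist",a["at"],0))
for a in tip_of("wrist","white_bottle_center")[:1]: print(a)
m=cv2.inRange(cv2.cvtColor(im,cv2.COLOR_RGB2HSV),(100,150,80),(125,255,255));n,l,st,ce=cv2.connectedComponentsWithStats(m)
for i in range(1,n):
    if st[i,4]>1500:
        k,_=cv2.findContours((l==i).astype(np.uint8),0,1);ap=cv2.approxPolyDP(cv2.convexHull(k[0]),6,True)[:,0]
        print([(p.tolist(),atz("wrist",(p[1],p[0]),.016).round(4)[:2].tolist()) for p in ap])
print("to (.4515,-.321):",R.inv().apply(np.array([.4515,-.321,s["tool_pos"][2]])-s["tool_pos"])*1000)
E
```

```text
[ 0.45663167 -0.29365189  0.28533854] [-0.34050281  1.16047843 -1.55382963] 0.5387032582240449 [-6.17690478e-01  2.78338369e-02  1.90749140e+00  6.59730878e-04
  1.20780112e+00 -2.11653670e+00]
[[-0.997, 0.072, -0.001], [0.072, 0.997, 0.001], [0.001, 0.001, -1.0]]
[159.3, 226.8] 0.88 [ 0.45230254 -0.32093047  0.        ]
{'at': [276.9, 252.1], 'score': 0.89}
[([258, 86], [0.3785, -0.282]), ([299, 192], [0.4905, -0.2446]), ([201, 230], [0.5281, -0.3562]), ([151, 132], [0.4154, -0.3938])]
to (.4515,-.321): [  3.14591466 -27.64697512  -0.03345798]
```

View pics/w4.png

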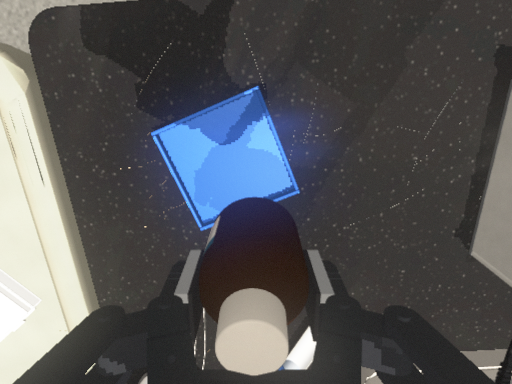

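The bottle hangs upright in the gripper, and the tray corners (258,86), (299,192), (201,230), (151,132) put its centre near (0.452, -0.320). I'm moving over it and down.

Emit:
step_arm --targets '[[[0,0,0],[1,-10,10],40],[[0,0,0],[1,-10,20],40],[[0,0,0],[0,-7,25],40],[[0,0,0],[0,0,28],40],[[0,0,0],[0,0,28],40]]'

```text
time: 11.53
tool_pos: [0.4536, -0.3207, 0.1738]
tcp_rot: [0.11, 3.139, -0.002]
wrist_force: [-0.1, -1.0, -1.5]
width: 0.542
grip_force: 31.2
```

Emit:
step_arm --targets '[[[0,0,0],[0,0,24],40],[[0,0,0],[0,0,18],40],[[0,0,0],[0,0,12],40],[[0,0,0],[0,0,6],40],[[0,0,0],[0,0,0],40]]'

```text
time: 11.95
tool_pos: [0.4526, -0.3198, 0.1133]
tcp_rot: [-0.11, -3.137, -0.002]
wrist_force: [0.4, 0.5, -1.5]
width: 0.538
grip_force: 31.1
```

Emit:
step_arm --targets '[[[0,0,0],[0,0,3],40],[[0,0,0],[0,0,3],40],[[0,0,0],[0,0,2],40],[[0,0,0],[0,0,2],40],[[0,0,0],[0,0,0],40]]'

```text
time: 12.37
tool_pos: [0.4534, -0.3207, 0.1051]
tcp_rot: [0.111, 3.139, -0.001]
wrist_force: [-0.5, 0.2, -0.9]
width: 0.535
grip_force: 31.2
```

Emit:
step_arm --targets '[[[0,0,0],[0,0,1],40],[[0,0,0],[0,0,0],40],[[0,0,0],[0,0,1],40],[[0,0,0],[0,0,0],40]]'

```text
time: 12.7
tool_pos: [0.4535, -0.3208, 0.1039]
tcp_rot: [0.111, 3.139, -0.0]
wrist_force: [-2.0, 1.9, 5.3]
width: 0.541
grip_force: 31.7
```

Contact (z force +5 N, was -1). I'll release gently and retreat.

Emit:
step_arm --targets '[[[0,0,0],[0,0,0],54],[[0,0,0],[0,0,0],60],[[0,0,0],[0,0,0],68],[[0,0,0],[0,0,0],68],[[0,0,0],[0,0,0],68]]'

```text
time: 13.12
tool_pos: [0.4533, -0.3206, 0.1028]
tcp_rot: [-0.111, -3.14, -0.0]
wrist_force: [-0.0, -0.2, -0.6]
width: 0.797
grip_force: 0.0
```

Emit:
step_arm --targets '[[[0,0,0],[0,0,-8],68],[[0,0,0],[0,0,-18],68],[[0,0,0],[0,0,-28],68],[[0,0,0],[0,0,-32],68],[[0,0,0],[0,0,-32],68]]'

```text
time: 13.53
tool_pos: [0.4528, -0.3202, 0.222]
tcp_rot: [-0.111, -3.139, -0.001]
wrist_force: [0.3, -0.6, 1.0]
width: 0.798
grip_force: 0.0
```

Emit:
step_arm --targets '[[[0,0,0],[0,0,-32],44],[[0,0,0],[0,0,-32],44],[[0,0,0],[0,0,-15],44],[[0,0,0],[0,0,0],44],[[0,0,0],[0,0,0],44]]'

```text
time: 13.95
tool_pos: [0.4537, -0.3209, 0.3016]
tcp_rot: [0.111, 3.137, -0.003]
wrist_force: [0.8, 0.9, -0.5]
width: 0.522
grip_force: 0.0
```

```bash
python3 look.py w5 white_bottle_center tray; python3 - <<'E'
from h import *
s=read_state();R=Ro.from_rotvec(s["tcp_rot"])
c,sn=np.cos(-.0735),np.sin(-.0735)
H=np.array([.510,.2195,.30]) # handle open (TCP when stopped)
print("to handle",R.inv().apply(H-s["tool_pos"])*1000)
E
```

```text
[ 0.45373336 -0.32093637  0.30158933] 0.5217382458576628 13.95 [ 0.79496077  0.86416613 -0.50404321]
[[-0.997, 0.071, 0.003], [0.071, 0.997, -0.002], [-0.003, -0.002, -1.0]]
white_bottle_center [167.1 254.4] 0.62 [ 0.44975231 -0.31820767  0.0475    ]
[([230.0, 138.0, 274.0, 192.0], 0.77)]
[([183.0, 84.0, 320.0, 223.0], 0.88)]
to handle [-19.15934981 542.24131699  -1.17710907]
```

View pics/w5.png

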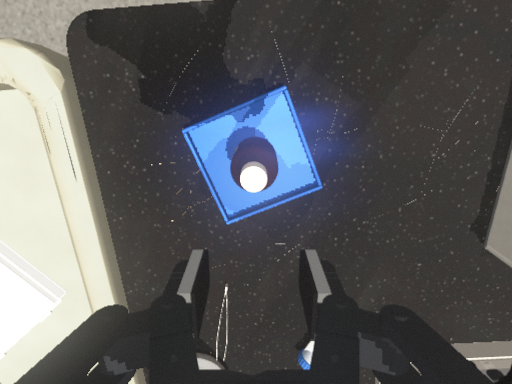

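The bottle stands upright in the middle of the tray, cap at about (177,254). Back to the door handle.

Emit:
step_arm --targets '[[[0,0,0],[-1,20,0],44],[[0,0,0],[-1,36,0],44],[[0,0,0],[-1,38,0],44],[[0,0,0],[-1,38,0],44],[[0,0,0],[-1,38,0],44]]'

```text
time: 14.62
tool_pos: [0.4697, -0.1498, 0.2985]
tcp_rot: [-0.113, -3.137, -0.001]
wrist_force: [0.9, -0.1, 0.1]
width: 0.513
grip_force: 0.0
```

Emit:
step_arm --targets '[[[0,0,0],[-1,38,0],44],[[0,0,0],[-1,38,0],44],[[0,0,0],[-1,38,0],44],[[0,0,0],[-1,38,0],44],[[0,0,0],[-1,38,0],44]]'

```text
time: 15.03
tool_pos: [0.488, 0.0396, 0.2987]
tcp_rot: [-0.111, -3.138, 0.0]
wrist_force: [0.6, -0.4, 0.0]
width: 0.515
grip_force: 0.0
```

Emit:
step_arm --targets '[[[0,0,0],[-2,38,0],44],[[0,0,0],[-2,38,0],44],[[0,0,0],[-1,38,0],44],[[0,0,0],[-1,38,0],44],[[0,0,0],[-1,20,0],44]]'

```text
time: 15.45
tool_pos: [0.5073, 0.2124, 0.2985]
tcp_rot: [-0.108, -3.138, -0.001]
wrist_force: [0.9, 0.3, -0.7]
width: 0.513
grip_force: 0.0
```

Emit:
step_arm --targets '[[[0,0,0],[0,10,0],44],[[0,0,0],[0,0,0],44],[[0,0,0],[0,0,0],44]]'

```text
time: 15.7
tool_pos: [0.5082, 0.2183, 0.2988]
tcp_rot: [-0.11, -3.138, 0.003]
wrist_force: [0.2, -0.6, 0.5]
width: 0.515
grip_force: 0.0
```

```bash
python3 look.py w6 left_handle right_handle; python3 - <<'E'
from h import *
s=read_state();R=Ro.from_rotvec(s["tcp_rot"])
print("to handle",R.inv().apply(np.array([.510,.2195,.196])-s["tool_pos"])*1000, proj("wrist",(.510,.2205,.137)))
E
```

```text
[0.50818909 0.21832254 0.29882708] 0.5153513338083646 15.7 [ 0.18108795 -0.63315682  0.45858886]
[[-0.998, 0.07, -0.002], [0.07, 0.998, -0.002], [0.002, -0.002, -1.0]]
left_handle [199.6 256.2] 0.93 [0.50845601 0.21965703 0.137     ]
[([0.0, 74.0, 288.0, 283.0], 0.56), ([2.0, 149.0, 28.0, 277.0], 0.4)]
[([0.0, 150.0, 30.0, 274.0], 0.71)]
to handle [ -1.13757779   2.17329509 103.94258541] (np.float64(200.67265503519516), np.float64(257.202470565088))
```

View pics/w6.png

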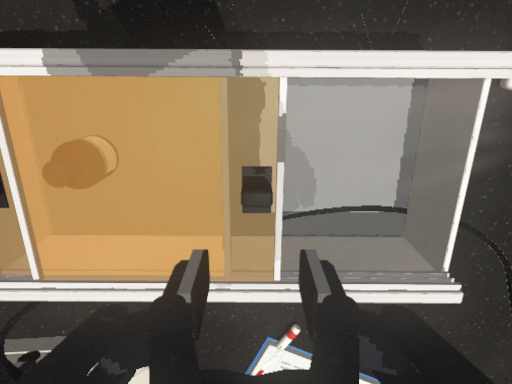

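The open left handle is at (200,257), centred between the fingers, and the left bay is empty. I'm going down to grip it.

Emit:
step_arm --targets '[[[0,0,0],[-1,1,18],44],[[0,0,0],[0,0,28],44],[[0,0,0],[0,0,28],44],[[0,0,0],[0,0,17],44],[[0,0,0],[0,0,8],44]]'

```text
time: 16.37
tool_pos: [0.508, 0.2181, 0.1978]
tcp_rot: [-0.113, -3.135, 0.003]
wrist_force: [-0.5, -0.2, -0.6]
width: 0.515
grip_force: 0.0
```

Emit:
step_arm --grip_force 30 --targets '[[[0,0,0],[0,0,0],44],[[0,0,0],[0,0,0],15],[[0,0,0],[0,0,0],15],[[0,0,0],[0,0,0],15],[[0,0,0],[0,0,0],15]]'

```text
time: 16.78
tool_pos: [0.5107, 0.2199, 0.2026]
tcp_rot: [0.111, 3.137, 0.001]
wrist_force: [1.0, -0.9, 1.8]
width: 0.266
grip_force: 31.2
```

Emit:
step_arm --targets '[[[0,0,0],[0,4,0],15],[[0,0,0],[0,10,0],15],[[0,0,0],[0,14,0],15],[[0,0,0],[0,16,0],15],[[0,0,0],[0,16,0],15]]'

```text
time: 17.2
tool_pos: [0.5152, 0.2806, 0.2026]
tcp_rot: [0.111, 3.136, 0.001]
wrist_force: [1.1, -3.2, 4.9]
width: 0.263
grip_force: 31.5
```

Emit:
step_arm --targets '[[[0,0,0],[0,16,0],15],[[0,0,0],[0,16,0],15],[[0,0,0],[0,16,0],15],[[0,0,0],[0,14,0],15],[[0,0,0],[0,10,0],15]]'

```text
time: 17.62
tool_pos: [0.5206, 0.3536, 0.2026]
tcp_rot: [0.11, 3.136, 0.003]
wrist_force: [2.8, -3.0, 6.0]
width: 0.266
grip_force: 31.6
```

Emit:
step_arm --targets '[[[0,0,0],[0,9,0],15],[[0,0,0],[0,6,0],15],[[0,0,0],[0,5,0],15],[[0,0,0],[0,4,0],15],[[0,0,0],[0,0,0],15]]'

```text
time: 18.03
tool_pos: [0.5222, 0.3749, 0.2025]
tcp_rot: [0.109, 3.136, -0.005]
wrist_force: [3.1, -8.6, 8.6]
width: 0.265
grip_force: 31.8
```

Emit:
step_arm --targets '[[[0,0,0],[0,0,0],40],[[0,0,0],[0,0,0],44],[[0,0,0],[0,0,0],44],[[0,0,0],[0,0,-20],44],[[0,0,0],[0,0,-28],44]]'

```text
time: 18.45
tool_pos: [0.5181, 0.3746, 0.2446]
tcp_rot: [-0.11, -3.132, 0.007]
wrist_force: [0.1, 0.1, 0.4]
width: 0.516
grip_force: 0.0
```

Emit:
step_arm --targets '[[[0,0,0],[0,0,-30],44],[[0,0,0],[0,0,-25],44],[[0,0,0],[0,0,0],44],[[0,0,0],[0,0,0],44],[[0,0,0],[0,0,0],44]]'

```text
time: 18.87
tool_pos: [0.5201, 0.3756, 0.303]
tcp_rot: [-0.111, -3.138, 0.001]
wrist_force: [0.3, -0.1, -0.6]
width: 0.515
grip_force: 0.0
```

```bash
python3 look.py w7 left_handle; python3 - <<'E'
from h import *
print(proj("wrist",(.521,.376,.137)))
ims=[read_camera("scene")]
for q in ["white_bottle_center","right_handle","left_handle"]: print(q,[(np.round(a["at"],1),a["score"]) for a in tip_of("scene",q)[:1]])
w=cv2.imread("pics/w7.png");s=cv2.resize(ims[0][60:360,120:350,::-1],(300,384));cv2.imwrite("pics/f.png",cv2.resize(np.hstack([w,s]),(800,378)))
E
```

```text
[0.52008247 0.3755545  0.30297822] 0.5145742083995943 18.8667 [ 0.27958879 -0.11151178 -0.59913095]
[[-0.998, 0.07, -0.001], [0.07, 0.998, -0.0], [0.001, -0.0, -1.0]]
left_handle [197.  252.9] 0.82 [0.51799247 0.37483681 0.137     ]
[([0.0, 75.0, 279.0, 280.0], 0.91), ([2.0, 150.0, 31.0, 271.0], 0.54)]
(np.float64(200.591969368762), np.float64(254.81439083590783))
white_bottle_center [(array([310.8, 177.3]), 0.74)]
right_handle [(array([192.5, 234. ]), 0.6)]
left_handle []
```

View pics/f.png

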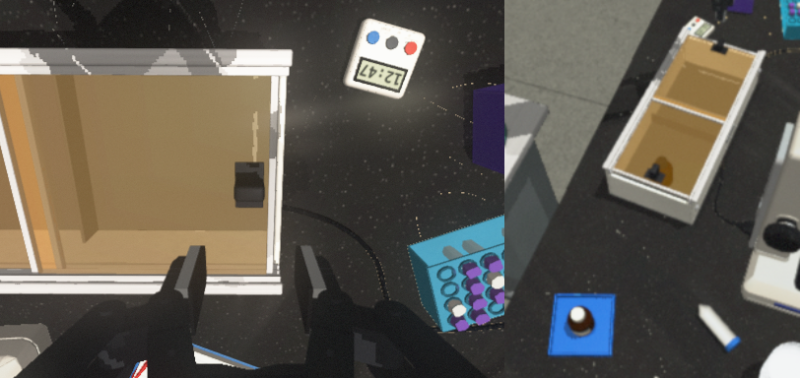

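The left door is shut, its handle back beside the end wall at (185,250). The right handle has not moved and the bottle stands upright in the tray at (320,580). I'm handing in the job.

```bash
python3 -c "
from workcell import *
print(finish_job())"
```

```text
the job is handed in; nothing more can be done
None
```

The job is handed in (no verdict was returned): the white-capped bottle stands upright in the blue tray, the left door is fully shut again, and I never touched the right door or the black-capped bottle; it took about 19 s of the 72 s.

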